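# Hand over from one staining timer to the next

### The arm

A 6-joint arm with a two-finger parallel gripper is mounted at the origin on a cart in front of the work surface, level with it; the furniture and walls round the work are solid. World frame = base frame: x ahead of the robot, y to its left, z up, the work surface at z = 0. Lengths are in m, angles in rad, forces in N, time in s.
With the tool pointing down it reaches from about 0.325 to 0.775 m from the base axis. Payload 5.5 kg.
Tool frame: the origin (TCP) lies at the very end of the fingers, on their centre line; the grasp point (between the pads) lies 19 mm behind it; z points along the fingers, y is the direction in which the jaws open and shut (so a half turn about z gives the same grasp; the last joint's range is limited). The gripper opens to 85 mm and grips with 20 to 120 N. Pads are 22 mm wide; open, the fingers measure 114 mm over their backs; the gripper's body (76 mm by 85 mm) begins 54 mm behind the grasp point. The pads swing forward as they close: fully open they stand 13 mm farther back than shut.
Start: joints at [-1.267, 0.091, 1.231, -0, 1.82, -0.057], TCP at [0.212, -0.561, 0.231] pointing down, gripper open.
Joint ranges: [-2.87, 2.87], [-0.86, 2.18], [0.17, 2.46], [-1.51, 4.65], [0.06, 2.69], [-2.65, 2.65]. Speed limits (rad/s): [2.57, 2.57, 3.01, 3.14, 3.14, 3.14].

### API

Orientations are given as a unit quaternion [x, y, z, w].
In Python, from plant import arm gives the robot as it stands.
- The arm moves only by the tool carry_out, never from a script. Its arguments are lists of equal length, an entry for each row: "offset": the shift along the tool's x, y, z in m, a list of three; "rot": the turn, a rotation vector about the tool's x, y, z in degrees, a list of three; "hand": the closure, from 0 (fully open) to 1 (shut). A call has 1 to 20 rows; each row is the pose to reach, as a shift and turn from the pose commanded when the call began, along the tool's axes at that moment; what a row does not reach only later rows make up. A row lasts 1/12 s, in which the tool goes at most 41.7 mm and 7.16 degrees, less where a joint would pass 70% of its speed; a pose out of reach is approached as far as the arm can. A call with a gripper value outside its range is refused whole. The fingers move at their own pace and stop on an object; the grip force is fixed at half the most. Time passes only in rows, so rows that repeat a pose let the fingers close. It gives the time, the measured TCP pose, the force and the opening at its end, in the units of the state.
- arm.observe(): the state, without advancing time (a new reading comes with each control period).
- arm.read_camera(name): name is "scene" or "top"; returns the picture (384x512x3 uint8, red, green, blue); there is no depth.
- arm.get_calibration(name): a dict with "fx", "fy", "cx", "cy" (pixels), "R" (3x3) and "t" (3): a world point X has camera coordinates R X + t. Camera axes: x right, y down, z forward; pixel columns grow to the right and rows downward; lengths in m; the calibration is good to about 2 mm. A picture is of the moment at which its call begins. get_calibration takes no time and is no camera call.
- arm.job_done(): hands the job in, once; it reports no verdict.
The state is a dict: "t": time; "joint_positions": joint angles; "qd": joint speeds; "joint_torque": joint torques, N m; "ee_pos": TCP position; "eef_rot": TCP orientation; "force": force on the tool from outside, world axes, zero at the start; "moment": the same for the moment, N m; "grip_width": finger opening in m.
Only numpy, scipy, OpenCV 4.12 (cv2) and the standard library are available. Lean on these libraries where they do the work, as an engineer would, in place of code of your own. Each camera call takes 0.05 s, during which the arm holds its last target.

### The job

A slide has just gone from the dropper bottle's stain into the staining jar. Stop the timer that stands in front of the dropper bottle by lightly pressing the raised (right) end of its rocker key fully down, then start the timer in front of the staining jar by pressing the raised (left) end of its key fully down, and withdraw. Only press with the fingertips: do not lift, shove or tip anything, and do not touch the third timer or the jar, bottle and canister.

Things in the scene. Friction and masses are not known exactly. Their poses are not given: they have to be found in the camera images.
- timer_bottle: bench timer in front of (about 88 mm nearer the robot than) the dropper bottle, loose, 0.45 kg; all three are alike: white block 46 deep (x), 76 wide (y), 56 mm high, round dial on its front (-x), shallow V-shaped rocker key on top. Press the right wing of this one, first. Origin: centre of the underside; x to its back, y to its left as the robot sees it, z up; yaw up to 0.4 rad.
- key_bottle (a joint): rocker key of the timer in front of the dropper bottle, rad. -0.2: left wing (+y) fully down and level = running; +0.2: right wing (-y) fully down and level = stopped. Starts running (left wing down, right wing raised). Friction holds it at any angle; about 2 N on a wing near its end moves it, with a hard stop at both ends.
- bottle_right (a point): point on the top face of the right wing of that timer's rocker key, 26 mm from the pivot, in the middle of its width; moves with the key. A wing is 38 mm long, 24 mm wide (along the timer's x), 6 mm thick. This point is 67 mm above the timer's underside when its wing is fully down and about 77 mm when fully up.
- timer_jar: bench timer in front of (about 88 mm nearer the robot than) the staining jar, loose, 0.45 kg; all three are alike: white block 46 deep (x), 76 wide (y), 56 mm high, round dial on its front (-x), shallow V-shaped rocker key on top. Press the left wing of this one, second. Origin: centre of the underside; x to its back, y to its left as the robot sees it, z up; yaw up to 0.4 rad.
- key_jar (a joint): rocker key of the timer in front of the staining jar, rad. -0.2: left wing (+y) fully down and level = running; +0.2: right wing (-y) fully down and level = stopped. Starts stopped (right wing down, left wing raised). Friction holds it at any angle; about 2 N on a wing near its end moves it, with a hard stop at both ends.
- jar_left (a point): point on the top face of the left wing of that timer's rocker key, 26 mm from the pivot, in the middle of its width; moves with the key. A wing is 38 mm long, 24 mm wide (along the timer's x), 6 mm thick. This point is 67 mm above the timer's underside when its wing is fully down and about 77 mm when fully up.
- timer_canister: bench timer in front of (about 88 mm nearer the robot than) the strip canister, loose, 0.45 kg; all three are alike: white block 46 deep (x), 76 wide (y), 56 mm high, round dial on its front (-x), shallow V-shaped rocker key on top. Not to be touched. Origin: centre of the underside; x to its back, y to its left as the robot sees it, z up; yaw up to 0.4 rad.
- key_canister (a joint): rocker key of the timer in front of the strip canister, rad. -0.2: left wing (+y) fully down and level = running; +0.2: right wing (-y) fully down and level = stopped. Starts stopped and must stay so. Friction holds it at any angle; about 2 N on a wing near its end moves it, with a hard stop at both ends.
- jar: staining jar of clear glass with a dark knobbed lid, 59 mm across, 107 mm high, the widest of the three vessels; loose. Origin at the centre of its underside.
- bottle: slender brown dropper bottle with a pointed cap, 37 mm across, 100 mm high; loose. Origin at the centre of its underside.
- canister: squat black strip canister with a flat snap lid, 37 mm across, 63 mm high, the lowest of the three; loose. Origin at the centre of its underside.
- riser: low bench riser, fixed, a grey board with a smooth pale top, 220 x 370 x 22 mm, on which the three vessels stand in a row (about 125 mm apart, in any order) with a timer in front of each. Origin at the centre of its underside, on the desk top; x away from the robot, y to the left.
- microscope: microscope, fixed, 490 mm high, 310 x 190 mm: it stands to the right of the riser, and the arm must pass clear of it on the near (robot) side. Origin at the centre of its underside; bystander.
Mind the look-alikes: they are no part of the job. Of the things that look like the bottle, the largest one is meant.

How it is judged:
On the way, in this order (a step that is already met when the one before it is completed fails the run):
1. the timer in front of the dropper bottle is stopped (right wing down) (value of joint key_bottle above 0.15 rad), for 0.2 s.
2. the timer in front of the staining jar is started (left wing down) (value of joint key_jar below -0.15 rad), for 0.2 s.
At the end, for the whole second after the job is handed in: The dropper bottle's timer has its right wing down (key above 0.15 of 0.2 rad), the jar's timer its left wing down (key below -0.15 rad), the canister's timer is still stopped (key above 0.15 rad); all timers and vessels stand upright (within 0.15 rad), at rest, within 15 mm of where they started (value of joint each of key_bottle, key_canister above 0.15 rad and value of joint key_jar below -0.15 rad and distance of each of timer_bottle, timer_jar, timer_canister, jar, bottle, canister from where it was at the start of the episode below 0.015 m and angle between each of timer_bottle, timer_jar, timer_canister, jar, bottle, canister's own z axis and vertical below 0.15 rad and linear speed of each of timer_bottle, timer_jar, timer_canister, jar, bottle, canister below 0.02 m/s); the robot touches nothing.
It fails at once if the jar's timer is started before the bottle's timer is stopped (value of joint each of key_jar, key_bottle below 0 rad).
It fails at once if the third timer is touched or its key moved (contact force between any of the fingers, the arm and timer_canister above 0.5 N or value of joint key_canister below 0.15 rad).
It fails at once if a jar, bottle or canister is touched (contact force between any of the fingers, the arm and jar above 0.5 N or contact force between any of the fingers, the arm and bottle above 0.5 N or contact force between any of the fingers, the arm and canister above 0.5 N).
It fails at once if a timer or vessel is lifted, shoved more than 15 mm, or tipped (not (distance of timer_bottle from where it was at the start of the episode below 0.015 m) or not (distance of timer_jar from where it was at the start of the episode below 0.015 m) or not (distance of timer_canister from where it was at the start of the episode below 0.015 m) or not (distance of jar from where it was at the start of the episode below 0.015 m) or not (distance of bottle from where it was at the start of the episode below 0.015 m) or not (distance of canister from where it was at the start of the episode below 0.015 m) or not (angle between timer_bottle's own z axis and vertical below 0.15 rad) or not (angle between timer_jar's own z axis and vertical below 0.15 rad) or not (angle between timer_canister's own z axis and vertical below 0.15 rad) or not (angle between jar's own z axis and vertical below 0.15 rad) or not (angle between bottle's own z axis and vertical below 0.15 rad) or not (angle between canister's own z axis and vertical below 0.15 rad)).
It fails at once if a timer is pressed harder than 25 N (contact force between any of the fingers, the arm and timer_bottle above 25 N or contact force between any of the fingers, the arm and timer_jar above 25 N).
It also fails if it takes over 48 s, if anything falls off the work surface, if the arm or the gripper's body presses on something with over 40 N, if the wrist force passes 120 N, or if a joint passes its speed limit or range.

## Working session

There is one attempt and no reset: what is moved stays moved. The work goes in short steps, Python scripts to look and compute and a tool call to move; the robot and the scene stay as the last step left them, time stands still between calls to the robot, and variables do not carry over. Pictures are saved under pics/ and viewed, and the job is handed in when it is done.

Besides the shell and the picture viewer there is one more tool, called as name(argument=value, ...) on one line, values as JSON. carry_out: Moves the arm, as the interface text tells. Its arguments: {"type":"object","properties":{"offset":{"type":"array"},"rot":{"type":"array"},"hand":{"type":"array"}},"required":["offset","rot","hand"]}

```bash
mkdir -p pics; ls; python3 - <<'E'
from plant import arm
import cv2
s=arm.observe(); print({k:s[k] for k in ('t','ee_pos','eef_rot','force','grip_width')})
for n in ('scene','top'):
    im=arm.read_camera(n); cv2.imwrite(f'pics/{n}0.png',im[:,:,::-1]); print(n,arm.get_calibration(n))
E
```

```text
pics
{'t': 0.0, 'ee_pos': array([ 0.21171759, -0.56109728,  0.23013124]), 'eef_rot': array([ 9.83771284e-01,  1.79424301e-01, -1.31958630e-04, -9.82052255e-04]), 'force': array([ 0.35264519, -0.13866628,  0.16728726]), 'grip_width': 0.08524860931867956}
scene {'fx': 440.715489794119, 'fy': 440.715489794119, 'cx': 252.4386480332597, 'cy': 187.9878400744052, 'R': array([[-6.65767679e-01, -7.46158818e-01,  6.45385734e-04],
       [-5.61737995e-01,  5.00646668e-01, -6.58637486e-01],
       [ 4.91125058e-01, -4.38862088e-01, -7.52460129e-01]]), 't': array([0.55129599, 0.305351  , 0.92267494])}
top {'fx': 394.80428619883935, 'fy': 394.80428619883935, 'cx': 255.8177032745908, 'cy': 189.13495366037304, 'R': array([[ 0.02637719, -0.99953703,  0.01516477],
       [-0.98040114, -0.02882905, -0.19489099],
       [ 0.19523794, -0.00972688, -0.98070767]]), 't': array([0.16651771, 0.60818141, 1.06614788])}
```

View pics/scene0.png

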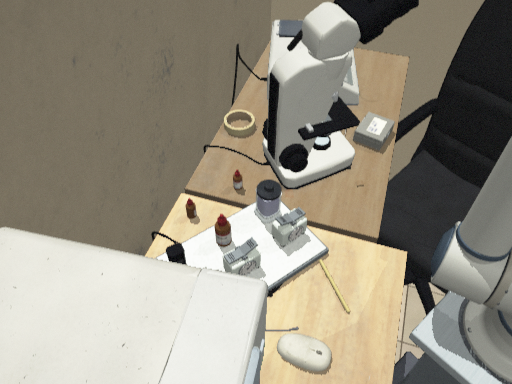

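View pics/top0.png

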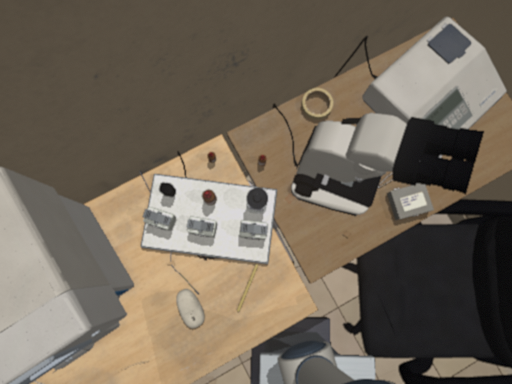

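The scene shows, left to right in the top view: canister (167,189), brown bottle (208,197) and jar (257,198) on the riser. The timers are at about (159,219), (202,228) and (253,231). Two smaller brown look-alike bottles stand off the riser at (211,157) and (262,160). I'll enlarge to confirm.

```bash
python3 - <<'E'
import cv2
a=cv2.imread('pics/top0.png'); cv2.imwrite('pics/top0c.png',cv2.resize(a[165:270,135:285],None,fx=5.3,fy=5.3,interpolation=cv2.INTER_CUBIC))
a=cv2.imread('pics/scene0.png'); cv2.imwrite('pics/scene0c.png',cv2.resize(a[170:290,170:330],None,fx=5,fy=5,interpolation=cv2.INTER_CUBIC))
E
```

```text
(no output)
```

View pics/top0c.png

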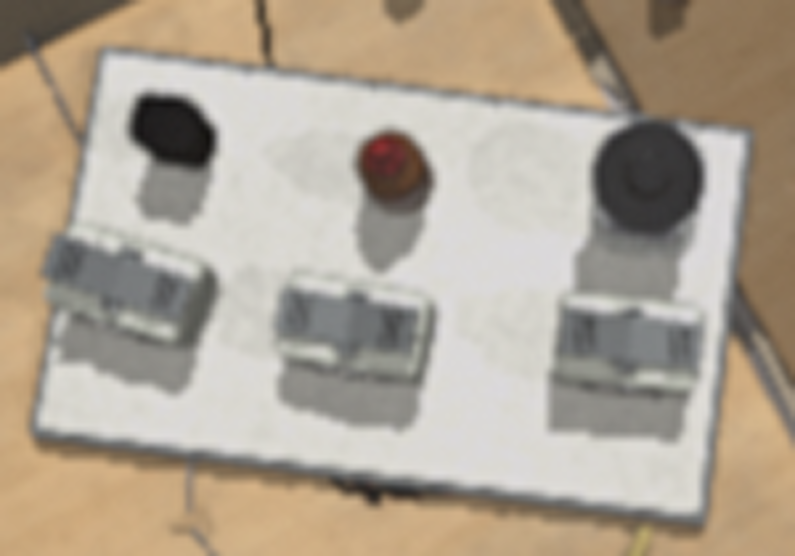

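View pics/scene0c.png

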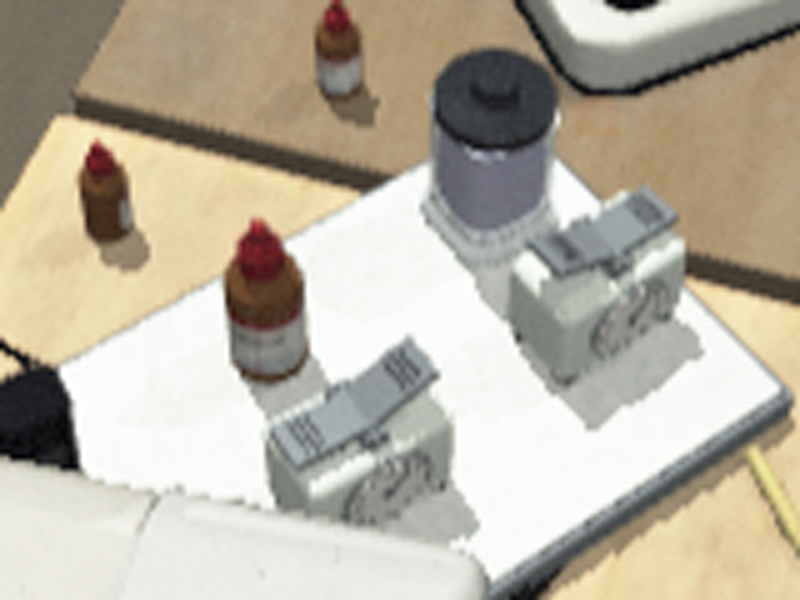

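Confirmed: the bottle on the riser is the largest brown one, and the other two are about half its size. Its timer is the middle one. The jar's timer is the right one, in front of the widest vessel. Next I'll enlarge both keys to get the corners.

```bash
python3 - <<'E'
import cv2,numpy as np
def crop(n,x0,x1,y0,y1):
    a=cv2.imread(f'pics/{n}0.png')[y0:y1,x0:x1]
    a=cv2.resize(a,None,fx=10,fy=10,interpolation=cv2.INTER_CUBIC)
    for u in range(x0,x1,5):
        cv2.line(a,((u-x0)*10,0),((u-x0)*10,5 if u%10 else 12),(0,0,255),1)
        if u%10==0: cv2.putText(a,str(u),((u-x0)*10+2,22),0,.4,(0,0,255),1)
    for v in range(y0,y1,5):
        cv2.line(a,(0,(v-y0)*10),(5 if v%10 else 12,(v-y0)*10),(0,0,255),1)
        if v%10==0: cv2.putText(a,str(v),(14,(v-y0)*10+5),0,.4,(0,0,255),1)
    return a
b=crop('top',183,221,214,242); c=crop('top',236,274,214,242)
cv2.imwrite('pics/t1.png',np.hstack([b,c]))
b=crop('scene',220,264,233,278); c=crop('scene',267,311,203,248)
cv2.imwrite('pics/s1.png',np.hstack([b[:,:400],c[:,:400]]))
E
```

```text
(no output)
```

View pics/t1.png

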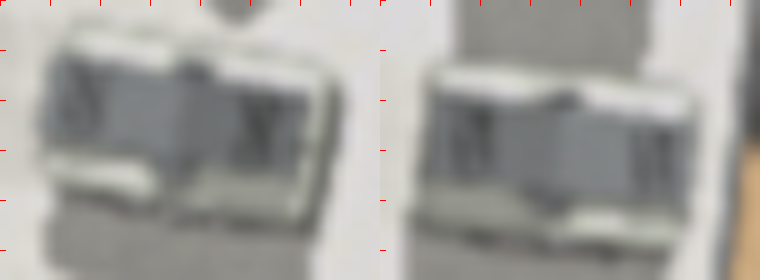

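View pics/s1.png

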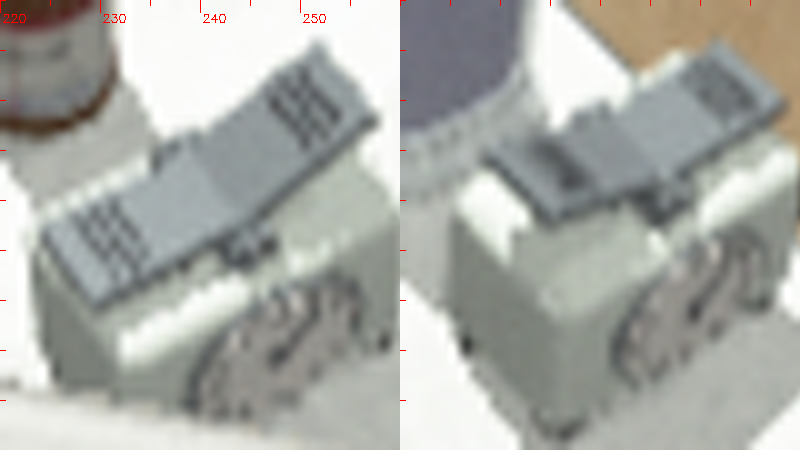

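```bash
cat > h.py <<'E'
import numpy as np
from plant import arm
from scipy.optimize import least_squares
C={n:arm.get_calibration(n) for n in('top','scene')}
def proj(n,P):
    c=C[n];q=c['R']@P+c['t'];return np.array([c['fx']*q[0]/q[2]+c['cx'],c['fy']*q[1]/q[2]+c['cy']])
def key(s,w,th,zt=0.022): # s signed along y(left), w along x ; th key angle
    lift = (0.2+th) if s>0 else (0.2-th)   # wing tilt above level
    y=s*np.cos(lift); z=zt+0.067+abs(s)*np.sin(lift)
    return np.array([w,y,z])
def pose(p,l):
    c,s=np.cos(p[2]),np.sin(p[2]);return np.array([p[0]+c*l[0]-s*l[1],p[1]+s*l[0]+c*l[1],l[2]+(p[3] if len(p)>3 else 0)])
E
cat > fit.py <<'E'
from h import *
pts=[(.038,.012),(.038,-.012),(-.038,.012),(-.038,-.012)] # BL,FL,BR,FR
D={'bottle':(-.2,{'top':((183,214),[(60,52),(42,150),(312,85),(295,175)]),'scene':((220,233),[(42,232),(98,305),(320,45),(375,122)])},(.5,.03)),
'jar':(.2,{'top':((236,214),[(57,92),(45,180),(312,117),(303,208)]),'scene':((267,203),[(83,152),(150,220),(317,40),(387,100)])},(.5,-.1))}
for k,(th,o,g) in D.items():
    def r(p,cams=('top','scene')):
        e=[]
        for n in cams:
            o0,l=o[n]
            for (s,w),(u,v) in zip(pts,l):
                e+=list(proj(n,pose(p,key(s,w,th)))-np.array([o0[0]+u/10-.45,o0[1]+v/10-.45]))
        return np.array(e)
    for cams,x0 in ((('top','scene'),[*g,0,0]),(('top','scene'),[*g,0]),(('top',),[*g,0]),(('scene',),[*g,0])):
        f=least_squares(r,x0,args=(cams,),x_scale=[.1,.1,1,.1][:len(x0)])
        print(k,cams,f.x.round(4),'rms',np.sqrt((f.fun**2).mean()).round(2))
        if len(cams)==2 and len(x0)==3:
            print(f.fun.reshape(-1,2).round(1).tolist()); s=-.026 if k=='bottle' else .026
            for ss in (s,s*1.15): print('target',pose(f.x,key(ss,0,th)),'down',pose(f.x,key(ss,0,-th)))
E
python3 fit.py
```

```text
bottle ('top', 'scene') [ 0.4936  0.3306 -0.1371 -0.0051] rms 0.55
bottle ('top', 'scene') [ 0.4921  0.3315 -0.1364] rms 0.72
[[-1.1, 0.2], [-1.0, -0.9], [-0.4, 0.6], [-0.3, 0.5], [-0.2, -0.2], [0.2, 0.5], [0.3, -1.2], [1.0, -1.2]]
target [0.48884617 0.30775912 0.09912488] down [0.48856717 0.30572576 0.089     ]
target [0.48835787 0.30420033 0.10064361] down [0.48803702 0.30186196 0.089     ]
bottle ('top',) [ 0.4924  0.3297 -0.109 ] rms 0.42
bottle ('scene',) [ 0.4916  0.3329 -0.1596] rms 0.55
jar ('top', 'scene') [ 0.4881  0.1887 -0.0613 -0.0016] rms 0.36
jar ('top', 'scene') [ 0.4877  0.1891 -0.061 ] rms 0.38
[[-1.0, -0.3], [-0.7, -0.2], [0.3, 0.2], [0.5, -0.1], [0.1, -0.1], [0.3, -0.1], [0.2, -0.4], [0.2, -0.0]]
target [0.48915737 0.21304162 0.09912488] down [0.48928242 0.21509022 0.089     ]
target [0.48937624 0.21662709 0.10064361] down [0.48952005 0.21898298 0.089     ]
jar ('top',) [ 0.4875  0.1885 -0.0579] rms 0.47
jar ('scene',) [ 0.4877  0.1897 -0.0635] rms 0.11
```

```bash
python3 - <<'E'
from h import *
def back(n,u,v,z):
    c=C[n];d=c['R'].T@np.array([(u-c['cx'])/c['fx'],(v-c['cy'])/c['fy'],1]);o=-c['R'].T@c['t'];return (o+d*(z-o[2])/d[2]).round(3)
for l,n,u,v,z in [('base near corner','top',360,214,.03),('base left','top',296,193,.03),('base scene R','scene',352,160,.03),('base scene bottom','scene',290,187,.03),('box near','top',405,218,.05),('eyep near','top',468,190,.4),('eyep','top',400,180,.4),('stage','scene',358,122,.17),('head left','top',355,160,.45),
 ('jar top','top',257,198,.12),('bottle top','top',206,195,.12),('can','top',167,189,.08),
 ('jar timer','top',253,231,.08), ('instr left corner','top',130,285,.3),('instr scene corner','scene',265,290,.3),
 ('instr scene','scene',245,383,.0)]: print(l,back(n,u,v,z))
from scipy.spatial.transform import Rotation as Ro
s=arm.observe();print(Ro.from_quat(s['eef_rot']).as_matrix().round(3),s['ee_pos'])
E
```

```text
base near corner [ 0.544 -0.121  0.03 ]
base left [0.601 0.065 0.03 ]
base scene R [ 0.544 -0.115  0.03 ]
base scene bottom [0.587 0.083 0.03 ]
box near [ 0.534 -0.243  0.05 ]
eyep near [ 0.546 -0.234  0.4  ]
eyep [ 0.562 -0.099  0.4  ]
stage [ 0.547 -0.105  0.17 ]
head left [0.586 0.003 0.45 ]
jar top [0.567 0.18  0.12 ]
bottle top [0.571 0.317 0.12 ]
can [0.592 0.431 0.08 ]
jar timer [0.482 0.188 0.08 ]
instr left corner [0.341 0.446 0.3  ]
instr scene corner [0.31  0.437 0.3  ]
instr scene [0.303 0.488 0.   ]
[[ 0.936  0.353 -0.001]
 [ 0.353 -0.936  0.002]
 [ 0.    -0.002 -1.   ]] [ 0.21172956 -0.56112527  0.23024207]
```

carry_out(offset=[[0.346,-0.469,-0.02],[0.346,-0.469,-0.02],[0.346,-0.469,-0.02],[0.346,-0.469,-0.02],[0.346,-0.469,-0.02],[0.346,-0.469,-0.02],[0.346,-0.469,-0.02],[0.346,-0.469,-0.02],[0.346,-0.469,-0.02],[0.346,-0.469,-0.02],[0.346,-0.469,-0.02],[0.346,-0.469,-0.02],[0.346,-0.469,-0.02],[0.346,-0.469,-0.02],[0.346,-0.469,-0.02],[0.346,-0.469,-0.02]], rot=[[0,0,-63.5],[0,0,-63.5],[0,0,-63.5],[0,0,-63.5],[0,0,-63.5],[0,0,-63.5],[0,0,-63.5],[0,0,-63.5],[0,0,-63.5],[0,0,-63.5],[0,0,-63.5],[0,0,-63.5],[0,0,-63.5],[0,0,-63.5],[0,0,-63.5],[0,0,-63.5]], hand=[1,1,1,1,1,1,1,1,1,1,1,1,1,1,1,1])

```text
t: 1.43
ee_pos: [0.37, 0.0019, 0.2509]
eef_rot: [0.74, 0.673, -0.0, -0.0]
force: [0.5, -1.1, -0.7]
grip_width: 0.0005
```

carry_out(offset=[[0.316,0.089,0.1],[0.316,0.089,0.1],[0.316,0.089,0.1],[0.316,0.089,0.1],[0.316,0.089,0.1],[0.316,0.089,0.1],[0.316,0.089,0.1],[0.316,0.089,0.1],[0.316,0.089,0.1],[0.316,0.089,0.1],[0.316,0.089,0.1],[0.316,0.089,0.1]], rot=[[0,0,0],[0,0,0],[0,0,0],[0,0,0],[0,0,0],[0,0,0],[0,0,0],[0,0,0],[0,0,0],[0,0,0],[0,0,0],[0,0,0]], hand=[1,1,1,1,1,1,1,1,1,1,1,1])

```text
t: 2.43
ee_pos: [0.4913, 0.3029, 0.1521]
eef_rot: [0.743, 0.669, 0.0, 0.0]
force: [0.2, -0.7, 0.4]
grip_width: -0.0004
```

```bash
cat > look.py <<'E'
import sys,cv2,numpy as np
from h import *
tag=sys.argv[1]; s=arm.observe(); print(s['t'],s['ee_pos'].round(4),s['force'].round(2))
A=arm.read_camera('top')[195:270,150:290,::-1];B=arm.read_camera('scene')[190:290,200:330,::-1]
for n,o in(('top',(150,195)),('scene',(200,190))): print(n,'TCP',proj(n,s['ee_pos']).round(1))
A=cv2.resize(A,None,fx=5,fy=5,interpolation=2);B=cv2.resize(B,None,fx=5,fy=5,interpolation=2)
cv2.imwrite(f'pics/{tag}_t.png',A);cv2.imwrite(f'pics/{tag}_s.png',B)
E
python3 look.py a
```

```text
2.4333 [0.4913 0.3029 0.1521] [ 0.22 -0.71  0.39]
top TCP [208.5 223.6]
scene TCP [251.6 226.9]
```

View pics/a_s.png

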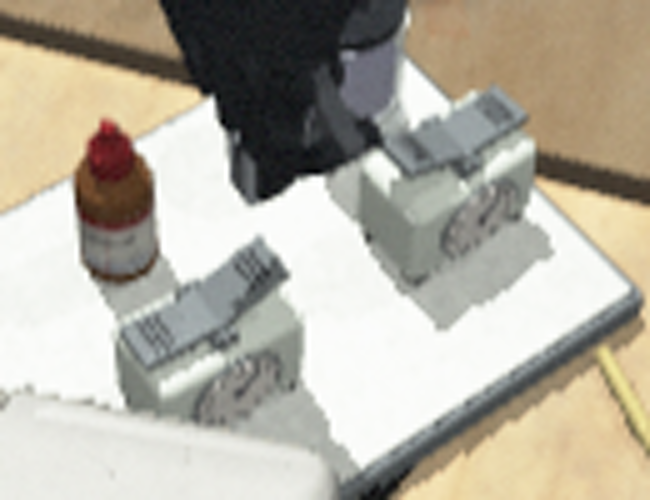

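View pics/a_t.png

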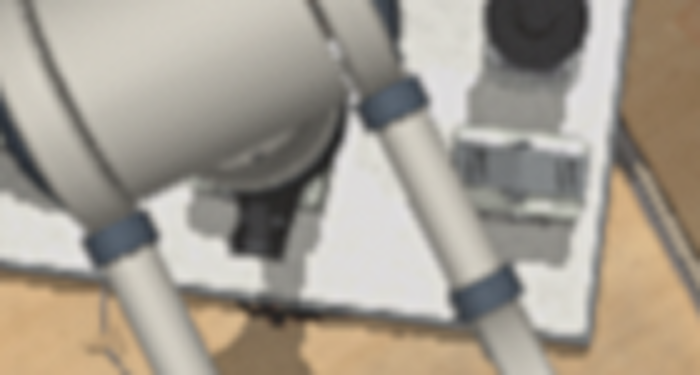

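```bash
python3 - <<'E'
from h import *
s=arm.observe(); print(s['t'],s['ee_pos'].round(4),s['force'].round(2),s['eef_rot'].round(4))
E
```

```text
2.5333 [0.4912 0.3032 0.1528] [ 0.01 -0.58  0.93] [7.429e-01 6.694e-01 1.000e-03 4.000e-04]
```

```bash
python3 - <<'E'
from h import *
import cv2
B=arm.read_camera('scene')
cv2.imwrite('pics/full1.png',B[:,:,::-1])
B=B[170:250,220:300,::-1].astype(float)
B=255*(B/255)**.45
B=cv2.resize(B.astype(np.uint8),None,fx=7,fy=7,interpolation=2)
s=arm.observe()
from scipy.spatial.transform import Rotation as Ro
R=Ro.from_quat(s['eef_rot']).as_matrix()
for z in(0,-.04):
  P=[proj('scene',s['ee_pos']+R@np.array([a,b,z])) for a,b in((.011,.0145),(.011,-.0145),(-.011,-.0145),(-.011,.0145))]
  cv2.polylines(B,[np.int32((np.array(P)-[220,170]+.5)*7)],True,(0,0,255) if z==0 else (0,255,0),1)
cv2.imwrite('pics/b.png',B)
E
```

```text
(no output)
```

View pics/b.png

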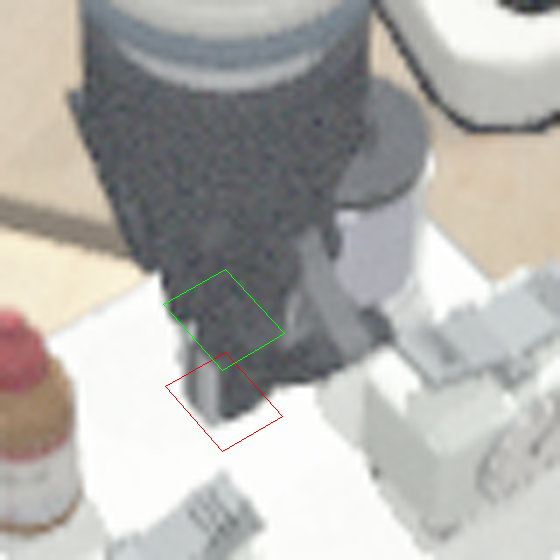

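```bash
python3 - <<'E'
from h import *
def r(P): return np.r_[proj('scene',P)-[275,218],proj('top',P)-[203,245.5]]
f=least_squares(r,[.45,.3,.2]);print(f.x,f.fun, f.x-arm.observe()['ee_pos'])
E
```

```text
[0.42899108 0.30199892 0.24324018] [-0.73279551 -0.17944938  0.51842744  0.77977768] [-0.06213822 -0.00147577  0.09044928]
```

View pics/full1.png

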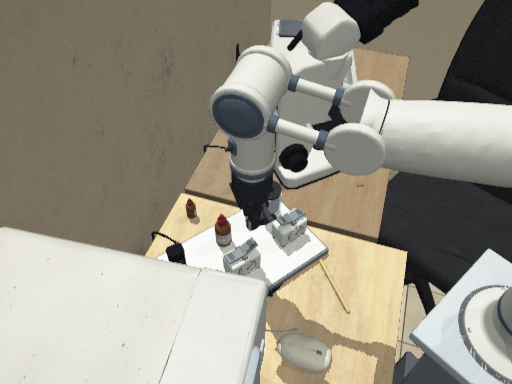

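carry_out(offset=[[0.001,-0.002,0.015],[0.001,-0.002,0.03],[0.001,-0.002,0.04],[0.001,-0.002,0.044],[0.001,-0.002,0.046],[0.001,-0.002,0.048],[0.001,-0.002,0.05],[0.001,-0.002,0.052],[0.001,-0.002,0.053],[0.001,-0.002,0.053]], rot=[[0,0,0],[0,0,0],[0,0,0],[0,0,0],[0,0,0],[0,0,0],[0,0,0],[0,0,0],[0,0,0],[0,0,0]], hand=[1,1,1,1,1,1,1,1,1,1])

```text
t: 3.42
ee_pos: [0.489, 0.3061, 0.0986]
eef_rot: [0.742, 0.67, 0.0, 0.0]
force: [0.4, -0.2, 0.5]
grip_width: -0.0
```

```bash
python3 look.py c
```

```text
3.4167 [0.489  0.3061 0.0986] [ 0.37 -0.23  0.52]
top TCP [209.3 226.6]
scene TCP [251.2 243. ]
```

View pics/c_s.png

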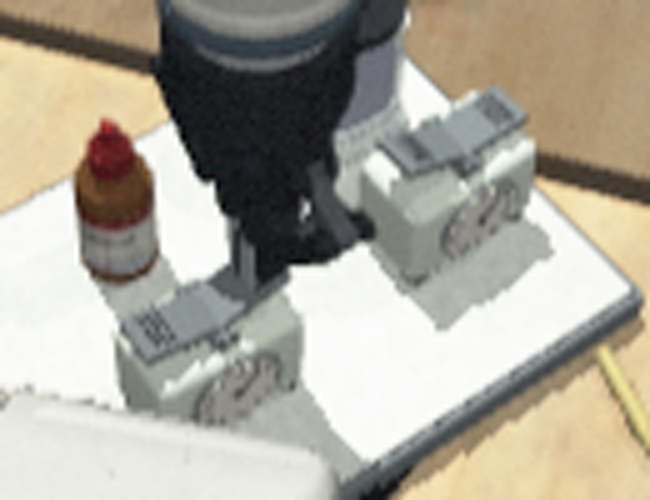

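The fingertip is on the right wing of the bottle's timer (crop ~(262,280)), and the key has begun to turn. I'll continue slowly.

carry_out(offset=[[0,0,0.001],[0,0,0.002],[0,0,0.003],[0,0,0.004],[0,0,0.005],[0,0,0.006],[0,0,0.007],[0,0,0.007]], rot=[[0,0,0],[0,0,0],[0,0,0],[0,0,0],[0,0,0],[0,0,0],[0,0,0],[0,0,0]], hand=[1,1,1,1,1,1,1,1])

```text
t: 4.18
ee_pos: [0.4886, 0.306, 0.0909]
eef_rot: [0.742, 0.67, -0.0, -0.0]
force: [-1.1, -0.5, 0.9]
grip_width: -0.0002
```

carry_out(offset=[[0,0,0.0005],[0,0,0.001],[0,0,0.0015],[0,0,0.0015]], rot=[[0,0,0],[0,0,0],[0,0,0],[0,0,0]], hand=[1,1,1,1])

```text
t: 4.52
ee_pos: [0.4886, 0.3061, 0.0896]
eef_rot: [0.742, 0.67, -0.0, -0.0]
force: [0.1, -0.5, 0.8]
grip_width: 0.0002
```

```bash
python3 look.py d
```

```text
4.5167 [0.4886 0.3061 0.0896] [ 0.08 -0.55  0.77]
top TCP [209.7 227.1]
scene TCP [251.4 245.3]
```

View pics/d_s.png

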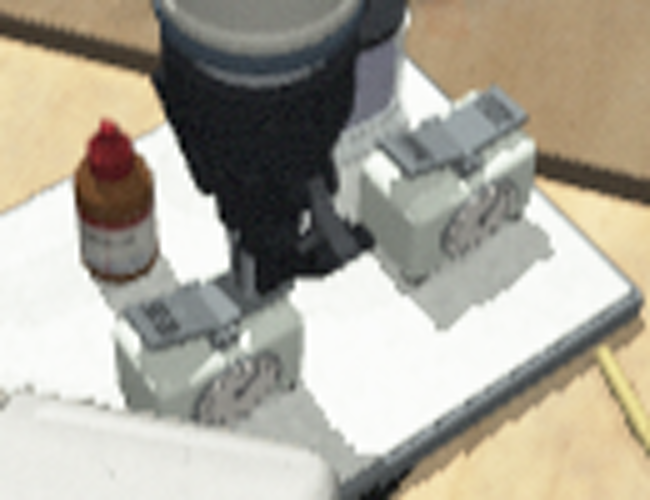

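carry_out(offset=[[0,0,0.0005],[0,0,0.001],[0,0,0.001]], rot=[[0,0,0],[0,0,0],[0,0,0]], hand=[1,1,1])

```text
t: 4.87
ee_pos: [0.4887, 0.3062, 0.089]
eef_rot: [0.742, 0.67, 0.0, 0.0]
force: [-0.1, -0.6, 3.2]
grip_width: -0.0001
```

carry_out(offset=[[0,0,0.0005],[0,0,0.0007],[0,0,0.0007]], rot=[[0,0,0],[0,0,0],[0,0,0]], hand=[1,1,1])

```text
t: 5.12
ee_pos: [0.4888, 0.3061, 0.0889]
eef_rot: [0.742, 0.67, 0.0, 0.0]
force: [-1.9, -2.0, 5.8]
grip_width: -0.0001
```

The force is rising with no further motion at z = 0.089, which is the predicted fully-down height, so this is the hard stop. I'll retreat and check.

carry_out(offset=[[0,0,-0.005],[0,0,-0.02],[0,0,-0.05],[-0.04,0,-0.07],[-0.08,0,-0.07],[-0.09,0,-0.07],[-0.09,0,-0.07]], rot=[[0,0,0],[0,0,0],[0,0,0],[0,0,0],[0,0,0],[0,0,0],[0,0,0]], hand=[1,1,1,1,1,1,1])

```text
t: 5.7
ee_pos: [0.4799, 0.2144, 0.1587]
eef_rot: [0.743, 0.669, 0.0, 0.0]
force: [-0.4, 0.2, -0.0]
grip_width: 0.0002
```

```bash
python3 look.py e
```

```text
5.7 [0.4799 0.2144 0.1587] [-0.44  0.16 -0.  ]
top TCP [242.9 228.8]
scene TCP [286. 206.]
```

View pics/e_s.png

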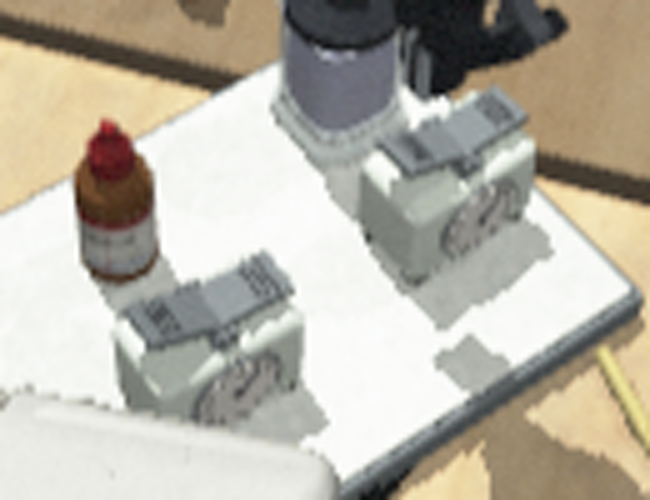

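```bash
python3 - <<'E'
from h import *
import cv2
B=cv2.imread('pics/e_s.png')
for n,p,col in (('b',[.4921,.3315,-.1364],(0,0,255)),):
  out=[]
  for th,col in((.2,(0,0,255)),(.1,(0,255,0))):
    for s in(.038,-.038):
      q=np.array([proj('scene',pose(p,key(a,w,th))) for a,w in((1e-6*np.sign(s),.012),(s,.012),(s,-.012),(1e-6*np.sign(s),-.012))])
      cv2.polylines(B,[np.int32((q-[200,190]+.5)*5)],True,col,1)
cv2.imwrite('pics/e2.png',cv2.resize(B[200:400,80:340],None,fx=3,fy=3))
E
```

```text
(no output)
```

View pics/e2.png

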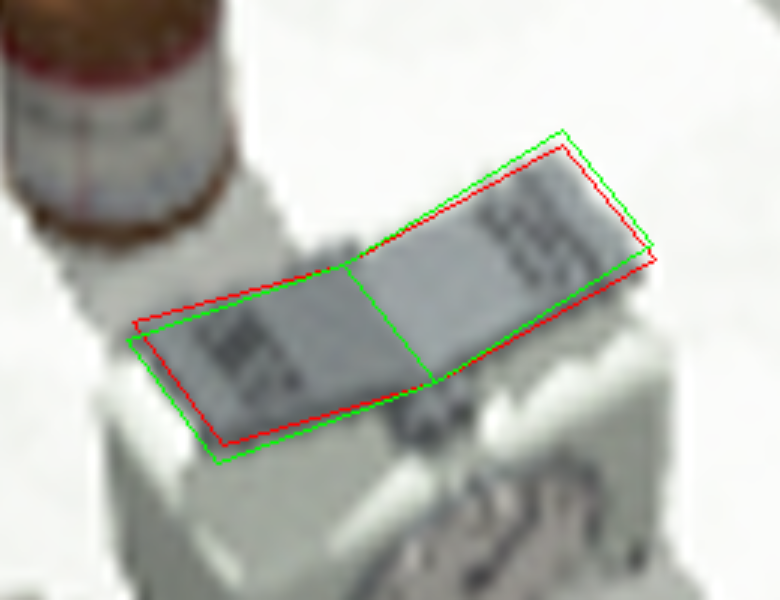

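Bottle timer: the right wing lies on the model outline for +0.2 rad (red), and the bottle hasn't moved. Next, the left wing of the jar's timer.

carry_out(offset=[[0.001,0.009,0.005],[0.001,0.009,0.02],[0.001,0.009,0.035],[0.001,0.009,0.044],[0.001,0.009,0.049],[0.001,0.009,0.052],[0.001,0.009,0.054],[0.001,0.009,0.056],[0.001,0.009,0.058],[0.001,0.009,0.06],[0.001,0.009,0.06]], rot=[[0,0,0],[0,0,0],[0,0,0],[0,0,0],[0,0,0],[0,0,0],[0,0,0],[0,0,0],[0,0,0],[0,0,0],[0,0,0]], hand=[1,1,1,1,1,1,1,1,1,1,1])

```text
t: 6.72
ee_pos: [0.4889, 0.2168, 0.0984]
eef_rot: [0.742, 0.67, 0.001, 0.0]
force: [0.2, 1.4, 0.3]
grip_width: -0.0002
```

```bash
python3 look.py f
```

```text
6.7167 [0.4889 0.2168 0.0984] [0.2  1.45 0.25]
top TCP [242.5 227.5]
scene TCP [280.9 221. ]
```

View pics/f_s.png

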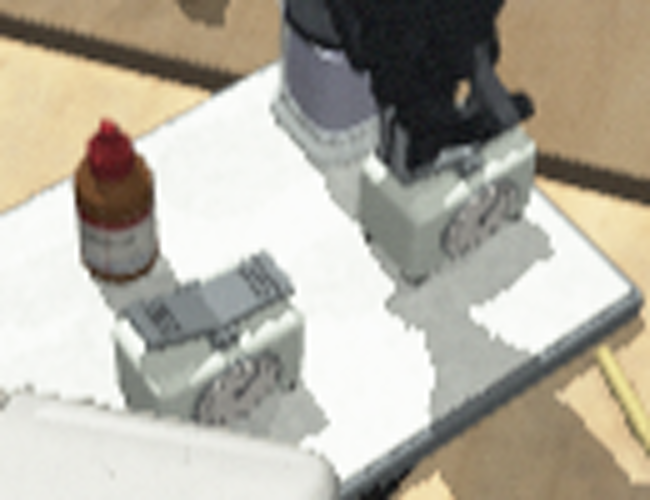

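The fingertip is over the left wing of the jar's timer (crop ~(405,165)). I'm pressing on slowly.

carry_out(offset=[[0,0,0.001],[0,0,0.002],[0,0,0.003],[0,0,0.004],[0,0,0.005],[0,0,0.006],[0,0,0.007],[0,0,0.0075],[0,0,0.008],[0,0,0.008]], rot=[[0,0,0],[0,0,0],[0,0,0],[0,0,0],[0,0,0],[0,0,0],[0,0,0],[0,0,0],[0,0,0],[0,0,0]], hand=[1,1,1,1,1,1,1,1,1,1])

```text
t: 7.65
ee_pos: [0.4886, 0.2166, 0.0899]
eef_rot: [0.742, 0.67, -0.0, -0.0]
force: [0.4, 0.8, 0.2]
grip_width: 0.0002
```

carry_out(offset=[[0,0,0.0005],[0,0,0.001],[0,0,0.001]], rot=[[0,0,0],[0,0,0],[0,0,0]], hand=[1,1,1])

```text
t: 7.9
ee_pos: [0.4886, 0.2166, 0.089]
eef_rot: [0.742, 0.67, -0.0, -0.0]
force: [-0.7, 0.8, 1.1]
grip_width: 0.0001
```

carry_out(offset=[[0,0,0.0005],[0,0,0.001],[0,0,0.001]], rot=[[0,0,0],[0,0,0],[0,0,0]], hand=[1,1,1])

```text
t: 8.15
ee_pos: [0.4887, 0.2167, 0.0889]
eef_rot: [0.742, 0.67, 0.0, 0.0]
force: [-2.0, -0.0, 5.8]
grip_width: 0.0
```

Same signature at the same height. Withdrawing.

carry_out(offset=[[0,0,-0.005],[0,0,-0.02],[0,0,-0.05],[0,0,-0.09],[-0.03,-0.025,-0.11],[-0.06,-0.05,-0.13],[-0.09,-0.08,-0.14],[-0.12,-0.1,-0.15],[-0.16,-0.11,-0.15],[-0.2,-0.12,-0.15],[-0.22,-0.12,-0.15],[-0.22,-0.12,-0.15],[-0.22,-0.12,-0.15]], rot=[[0,0,0],[0,0,0],[0,0,0],[0,0,0],[0,0,0],[0,0,0],[0,0,0],[0,0,0],[0,0,0],[0,0,0],[0,0,0],[0,0,0],[0,0,0]], hand=[1,1,1,1,1,1,1,1,1,1,1,1,1])

```text
t: 9.23
ee_pos: [0.3468, 0.0091, 0.2383]
eef_rot: [0.743, 0.669, 0.0, 0.0]
force: [0.1, -0.5, -0.4]
grip_width: 0.0
```

```bash
python3 look.py g; python3 - <<'E'
from h import *
import cv2
B=cv2.imread('pics/g_s.png')
for p,t in (([.4921,.3315,-.1364],.2),([.4877,.1891,-.061],-.2)):
    for s in(.038,-.038):
      q=np.array([proj('scene',pose(p,key(a,w,t))) for a,w in((1e-6*np.sign(s),.012),(s,.012),(s,-.012),(1e-6*np.sign(s),-.012))])
      cv2.polylines(B,[np.int32((q-[200,190]+.5)*5)],True,(0,0,255),1)
cv2.imwrite('pics/g2.png',B)
E
```

```text
9.2333 [0.3468 0.0091 0.2383] [ 0.13 -0.48 -0.4 ]
top TCP [330.5 286.3]
scene TCP [404.5 167.7]
```

View pics/g2.png

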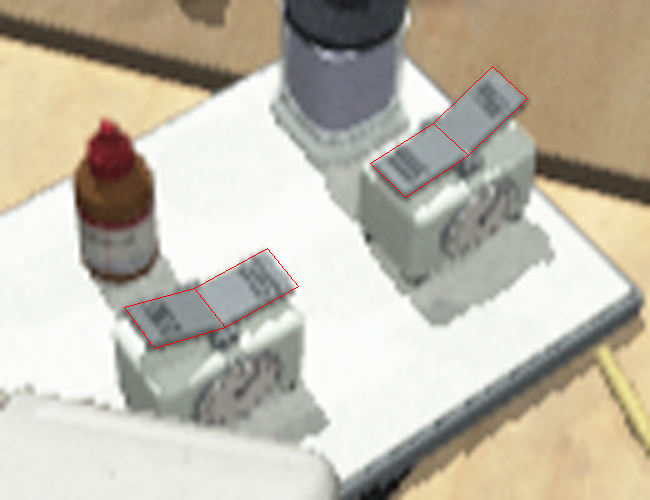

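View pics/g_t.png

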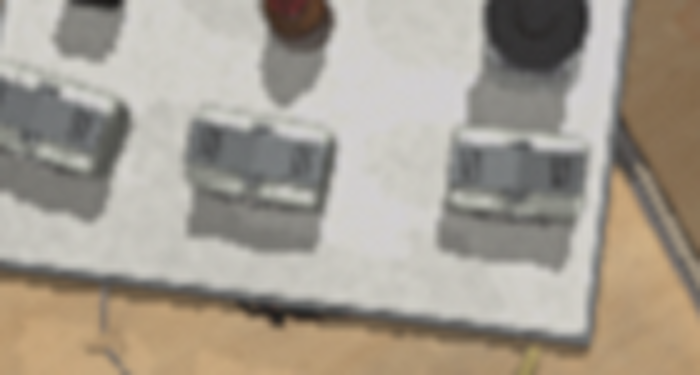

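Both keys lie on their target outlines: the bottle timer's right wing is down and the jar timer's left wing is down. The timers and vessels look unmoved, and the arm is clear. Handing in.

```bash
python3 -c "
from plant import arm
print(arm.job_done()); s=arm.observe(); print(s['t'],s['force'].round(2))"
```

```text
the job is handed in; nothing more can be done
None
the job is handed in; nothing more can be done
```

I stopped the dropper bottle's timer (middle of the row) by pressing its right wing down. Then I started the staining jar's timer (right of the row) by pressing its left wing down, withdrew, and handed the job in at about 9.3 s.

- **Presses:** both ended at the hard stop. The fingertips stopped at z = 0.0889 m against a predicted 0.089 m, and the force rose to about 6 N, well under the 25 N limit.
- **Last pictures:** both keys match the model outlines for their end positions (+0.2 and -0.2 rad). By eye, the timers and vessels had not visibly moved, and the arm was clear of everything. I judged the canister's timer only in the top view, because the white instrument hides it in the scene view.
- **Disagreement:** the bottle timer's first position fit was less exact than the jar's (0.7 against 0.4 pixel). With height left free it came out 5 mm low, but the contact height agreed with the nominal value.

The hand-in gave no verdict, and the force reading I asked for afterwards was not available.

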